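Close, pin and press a two-part candle mould

ROBOT

A 6-joint arm with a two-finger parallel gripper is mounted at the origin on the work surface. World frame = base frame: x ahead of the robot, y to its left, z up, the work surface at z = 0. Lengths are in mm, angles in rad, forces in N, time in s.
With the tool pointing down it reaches from about 350 to 875 mm from the base axis. Payload 4.2 kg.
Tool frame: the origin (TCP) lies on the mounting face of the last link; the fingertips stand 173 mm ahead of it and the grasp point (between the pads) lies 155 mm ahead of it; z points along the fingers, y is the line along which they close (so a half turn about z gives the same grasp; the last joint's range is limited). The gripper opens to 85 mm and grips with 20 to 120 N. Pads are 22 mm wide; open, the fingers measure 114 mm over their backs; the gripper's body (76 mm by 85 mm) begins 54 mm behind the grasp point. The pads swing forward as they close: fully open they stand 13 mm farther back than shut.
Start: joints at [1.504, 0.385, 0.008, 0, -1.194, -0.259], TCP at [200.009, 592.112, 404.712] pointing down, gripper open.
Joint ranges: [-3.14, 3.14], [-1.21, 2.06], [-1.07, 1.41], [-3.16, 2.05], [-2.99, -0.16], [-3.1, 3.1]. Speed limits (rad/s): [2.79, 2.79, 3.14, 3.14, 3.14, 3.14].

INTERFACE

Orientations are given as a unit quaternion [x, y, z, w].
In Python, from bench import arm gives the robot as it stands.
- The arm moves only by the tool carry_out, never from a script. Its argument "rows" is a list of rows, each a list of 7 numbers: the shift along the tool's x, y, z as a fraction of full scale, then the turn, a rotation vector about the tool's x, y, z as a fraction of full scale, then the opening, from -1 (shut) to 1 (fully open). A call has 1 to 12 rows; each row is the pose to reach, as a shift and turn from the pose commanded when the call began, along the tool's axes at that moment, turning the shorter way round; what a row does not reach only later rows make up. Full scale, the value 1, is 20 cm for a shift and pi rad for a turn. A row lasts 1/8 s, in which the tool goes at most 62.5 mm and 10.7 degrees, less where a joint would pass 70% of its speed; a pose out of reach is approached as far as the arm can. A call with a number of a shift or a turn outside -1 to 1 is refused whole. A call with a gripper value outside its range is refused whole. The fingers move at their own pace and stop on an object; the grip force is fixed at half the most. Time passes only in rows, so rows that repeat a pose let the fingers close. It gives the time, the measured TCP pose, the force, the opening and the grip force at its end, in the units of the state.
- arm.read_state(): the state, without advancing time (a new reading comes with each control period).
- arm.get_image(name): name is "side" or "top" or "wrist"; returns (picture, depth): 420x560x3 uint8, red, green, blue; 420x560 float32, mm along the optical axis (not along the pixel's ray), 0 where there is no reading.
- arm.calibration(name): a dict with "mtx" (3x3 intrinsics, pixels), "cam_to_world" (4x4, takes a point from camera to world coordinates). Camera axes: x right, y up, looking along -z (the intrinsics and any distortion apply to the point x, -y, -z); pixel columns grow to the right and rows downward; lengths in mm; the calibration is good to about 2 mm. A picture is of the moment at which its call begins: read the wrist's pose just before it. calibration takes no time and is no camera call; for the wrist camera it gives the pose at the moment of the call.
- arm.job_done(): hands the job in; it is judged then, once.
The state is a dict: "clock": time; "joints": joint angles; "joint_vel": joint speeds; "joint_efforts": joint torques, N m; "position": TCP position; "ee_rot": TCP orientation; "contact_force": force on the tool from outside, world axes, zero at the start; "wrist_torque": the same for the moment, N m; "gripper_width": finger opening in mm; "grasp_force": force on a finger pad.
Only numpy, scipy, OpenCV 4.12 (cv2) and the standard library are available. Lean on these libraries where they do the work, as an engineer would, in place of code of your own. Each camera call takes 0.05 s, during which the arm holds its last target. There are 200 camera calls.

TASK

Get the candle mould ready for pouring: first turn the thermostat knob of its warming plate until the white pointer line stands at the long mark, then fold the hinged upper half of the mould down onto the lower half. Take the pin with the collar and the thick round knob out of the wooden block and push it down through the holes of both lugs until the collar sits on the upper lug and the rubber seal is squeezed so that the two halves are fully shut. Finish holding on: do not let go of the pin, keep pressing it down so that the mould stays shut, and leave everything else where it is.

Things in the scene. Friction and masses are not known exactly. Their poses are not given: they have to be found in the camera images.
- mould: Electric warming plate (grey box 260 x 250 mm, deck 45 mm high) carrying an open two-part aluminium candle mould; fixed. Origin under the plate's middle at table height; x runs from the control strip with the knob (at -x) to the far side, y towards the hinge side, z up. Lower half: 130 mm along x, 152 mm along y, middle at x = 30, y = 16 mm, its top face (parting plane) at z = 79 mm.
- lid_hinge (a point): Middle of the hinge axis, which runs along the mould's x on the lower half's +y edge: mould x = 30, y = 100, z = 79 mm. The upper half folds down towards the mould's -y.
- lid (a joint): Hinge angle of the upper half, rad: 0 = folded down, lying on the rubber seal (tilted open by a further 0.03 rad, not counted, until the seal is squeezed), about 1.54 = upright, 1.75 = fully open. The hinge is stiff: the upper half stays at any angle where it is left; about 6 N at the bar moves it.
- lid_bar (a point): Middle of the round wooden grip bar (14 mm thick, parallel to the hinge) on the outer face of the upper half, moving with it; 31 mm free between bar and face, posts 100 mm apart. Mould shut: 125 mm from the hinge axis towards -y, 60 mm above the parting plane. The upper half is 130 mm wide, 22 mm thick, its front edge 160 mm from the hinge axis.
- lid_hole (a point): Middle of the pin hole (15 mm wide) at the upper face of the upper half's lug, 183 mm from the hinge axis; lug 46 mm wide, 10 mm thick. Lying on the seal it is about 15.5 mm above base_hole, fully shut 10 mm above it. The seal is springy: about 8 N pushing down on the lug shuts the mould fully; let go, and it springs open again.
- base_hole (a point): Middle of the pin hole (14 mm wide, through a lug 12 mm thick) of the lower half, at the lug's upper face: mould x = 30, y = -83, z = 79 mm; z up. The space below the lug is free for 22 mm.
- knob (a joint): Angle of the thermostat knob, rad, growing clockwise seen from above, 0 to 3.14. At 0 the white pointer line points to the mould's -x; at 1.57 it points to the mould's +y, where the long black mark is (short marks every 0.52 rad). It stays where it is left.
- knob_grip (a point): On the knob's vertical axis (mould x = -88, y = -55 mm), at z = 73 mm, in the middle of its bar grip: bar 46 mm long, 14 mm wide, standing from 51 to 81 mm height, the pointer line along it.
- pin: The mould's plain steel pin, loose, upright, 0.16 kg. Origin at its tip, z up along it: taper from 4 mm over the first 10 mm, shank 12 mm thick to z = 40 mm, collar 32 mm wide from z = 40 to 46 mm, then a round knob 26 mm thick up to z = 90 mm. At the start it hangs by its collar in one of the block's three holes (any of them).
- pin_tip (a point): The lower end of the pin.
- pin_block: Wooden block 210 x 70 x 50 mm that does not move, three holes 42 mm deep in a row along its x, 65 mm apart. Origin under its middle, z up.
- tee_pin: Another steel pin, 12 mm thick, with a 64 mm cross bar on top and no collar, in the same block; leave it. Origin at its lower end; the bar's axis is 94 mm up.
- ball_pin: Another steel pin, 12 mm thick, with a 24 mm ball on top and no collar, in the same block; leave it. Origin at its lower end, 100 mm high.
- can_a: Loose tin can, 75 mm wide, 105 mm high, with cardboard strips in it (nearer right); leave it. Origin under its middle.
- can_b: Loose tin can, 75 mm wide, 105 mm high, with cardboard strips in it (nearer left); leave it. Origin under its middle.
- can_c: Loose tin can, 75 mm wide, 105 mm high, with cardboard strips in it (farther right); leave it. Origin under its middle.
- scraper: Loose scraper lying on the left of the table; leave it.
Mind the look-alikes: they are no part of the job. Leave any green look-alike of the pin alone.

How it is judged (in metres and radians):
On the way, in this order (a step that is already met when the one before it is completed fails the run):
1. the thermostat knob is turned to the long mark (value of joint knob between 1.43 and 1.71 rad), for 0.2 s.
2. the upper half is folded down onto the lower half (all of step 1 and value of joint lid below 0.08 rad), for 0.2 s.
3. the pin is through the holes of both lugs (all of step 2 and horizontal distance between pin_tip and base_hole below 0.004 m and z of pin_tip in the frame of base_hole below -0.013 m), for 0.1 s.
At the end, for the whole second after the job is handed in: Knob within 0.14 rad of the long mark; upper lug within 1.8 mm of its shut height; pin through both lugs, within 4 mm of the hole's middle, tip 27 mm or more below the parting plane (30 is home); fingers still on the pin (over 4 N) and the pin pressing on the mould (over 3 N) (all of step 1 and value of joint lid below 0.03 rad and horizontal distance between pin_tip and base_hole below 0.004 m and z of pin_tip in the frame of base_hole below -0.027 m and z of lid_hole in the frame of base_hole below 0.0118 m and contact force between the fingers and pin above 4 N and contact force between pin and mould above 3 N); the arm keeps its last pose, push and grip.
It fails at once if another thing (a can, the scraper, another pin) is shifted or knocked by more than 30 mm (distance of any of can_a, can_b, can_c, scraper, tee_pin, ball_pin from where it was at the start of the episode above 0.03 m).
It also fails if it takes over 70 s, if anything falls off the work surface, if the arm or the gripper's body presses on something with over 40 N, if the wrist force passes 120 N, or if a joint passes its speed limit or range.

## Working session

There is one attempt and no reset: what is moved stays moved. The work goes in short steps, Python scripts to look and compute and a tool call to move; the robot and the scene stay as the last step left them, time stands still between calls to the robot, and variables do not carry over. Pictures are saved under pics/ and viewed, at most 10 in all, crops included, and the job is handed in when it is done.

Besides the shell and the picture viewer there is one more tool, called after ">>>" by a JSON object that holds its "api" and its "payload", one argument or row to a line. carry_out: Moves the arm, as the interface text tells. Its arguments: {"type":"object","properties":{"rows":{"type":"array"}},"required":["rows"]}

```bash
ls; mkdir -p pics; cat > h.py <<'E'
import numpy as np, cv2
from bench import arm
def cloud(name, save=None):
    c=arm.calibration(name); im,d=arm.get_image(name)
    if save: cv2.imwrite('pics/'+save,im[:,:,::-1])
    K=np.array(c['mtx']);T=np.array(c['cam_to_world'])
    v,u=np.mgrid[:d.shape[0],:d.shape[1]]
    x=(u-K[0,2])/K[0,0]*d;y=(v-K[1,2])/K[1,1]*d
    P=np.stack([x,-y,-d],-1)@T[:3,:3].T+T[:3,3]
    P[d==0]=np.nan
    return im,d,P,c
E
python3 - <<'E'
from h import *
print(arm.read_state())
for n in ['top','side']:
    im,d,P,c=cloud(n,n+'0.png'); np.savez('/tmp/'+n+'0',im=im,P=P,d=d)
    print(n,c)
a=[cv2.imread(f'pics/{n}0.png') for n in ('top','side')]
E
```

```text
pics
{'clock': 0.0, 'joints': array([ 1.50357273e+00,  3.85546850e-01,  6.59368581e-03, -5.11156620e-04,
       -1.19398440e+00, -2.58607279e-01]), 'joint_vel': array([ 0.00043665, -0.00060537, -0.00022956,  0.00085213, -0.00098324,
        0.00073812]), 'joint_efforts': array([ 1.94026499e-03, -3.92286515e+01,  1.88403636e+01,  4.18604091e+00,
       -4.63831821e-03,  1.29723432e-06]), 'position': array([199.95375672, 591.92303007, 403.61264019]), 'ee_rot': array([ 9.86742714e-01, -1.62288673e-01, -1.34166606e-04,  1.08841900e-03]), 'contact_force': array([-0.33199108,  0.68973652,  0.132813  ]), 'wrist_torque': array([-0.06962587, -0.00471379, -0.01556702]), 'grasp_force': 0.0, 'gripper_width': 85.53978652983015}
top {'mtx': array([[490.4718125 ,   0.        , 277.83150392],
       [  0.        , 490.4718125 , 203.86103318],
       [  0.        ,   0.        ,   1.        ]]), 'cam_to_world': array([[ 7.52671101e-03,  9.91230189e-01, -1.31932034e-01,
         3.36726583e+02],
       [-9.99793609e-01,  4.96984855e-03, -1.96987310e-02,
         3.30431532e+01],
       [-1.88702946e-02,  1.32053071e-01,  9.91063014e-01,
         1.53308488e+03],
       [ 0.00000000e+00,  0.00000000e+00,  0.00000000e+00,
         1.00000000e+00]])}
side {'mtx': array([[419.81543324,   0.        , 274.83305788],
       [  0.        , 419.81543324, 211.82773521],
       [  0.        ,   0.        ,   1.        ]]), 'cam_to_world': array([[ 8.59080797e-01,  2.92830668e-01, -4.19798027e-01,
         8.49804035e+01],
       [-5.11572200e-01,  4.64706958e-01, -7.22731850e-01,
        -7.22765834e+02],
       [-1.65549859e-02,  8.35642054e-01,  5.49024854e-01,
         6.92292414e+02],
       [ 0.00000000e+00,  0.00000000e+00,  0.00000000e+00,
         1.00000000e+00]])}
```

View pics/top0.png

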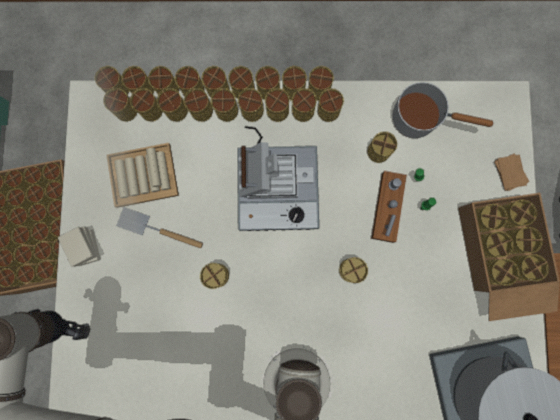

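View pics/side0.png

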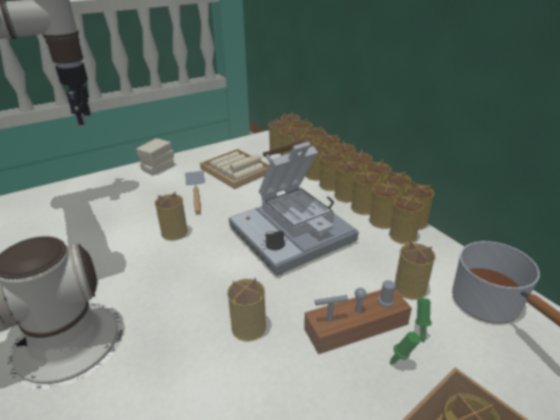

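Top view: plate at about (278,188), with the black knob at (296,215) and the upright upper half at about (255,167). The block runs from (397,175) to (387,238).

Candidates for the pin:
- Thick round knob at top (396,184) / side (388,290): this fits the description.
- Ball pin at (392,204) / (361,298).
- Tee pin at (388,225) / (330,303).
- Green look-alikes at (419,174) and (428,203).

I choose (396,184).

```bash
cat > m.py <<'E'
from h import *
t=np.load('/tmp/top0.npz');im,P=t['im'],t['P'];Z=P[...,2]
def rect(m,name):
    n,l,s,c=cv2.connectedComponentsWithStats(m.astype(np.uint8),connectivity=4)
    k=1+s[1:,4].argmax(); q=P[l==k]
    r=cv2.minAreaRect(q[:,:2].astype(np.float32)); print(name,s[k],'rect',np.round(r[0],1),np.round(r[1],1),round(r[2],2),'z',np.nanmedian(q[:,2]).round(1)); return l==k
v,u=np.mgrid[:420,:560]
roi=(u>225)&(u<330)&(v>135)&(v<240)
print('table z',np.nanmedian(Z[280:300,250:330]), np.nanmedian(Z[120:140,350:380]))
rect(roi&(Z>20)&(Z<200),'plate all');rect(roi&(Z>38)&(Z<52),'deck')
rb=(u>365)&(u<412)&(v>165)&(v<250)
rect(rb&(Z>42)&(Z<60),'block')
rect(rb&(Z>25)&(Z<140),'blockall')
for (a,b) in [(396,184),(392,204),(388,225)]:
    q=P[b-8:b+9,a-8:a+9].reshape(-1,3);q=q[q[:,2]>65]; print((a,b),len(q),q.mean(0).round(1) if len(q) else '',q[:,2].max().round(1) if len(q) else '', np.median(q,0).round(1) if len(q) else '')
q=P[205:227,285:308].reshape(-1,3);q=q[(q[:,2]>68)];print('knob',len(q),q.mean(0).round(1),np.median(q,0).round(1))
q=P[roi&(Z>90)];print('lid',len(q),np.percentile(q,[2,50,98],axis=0).round(1))
a=im[130:240,225:335];b=im[160:250,355:445]
A=cv2.resize(a,(550,550),interpolation=cv2.INTER_CUBIC);B=cv2.resize(b,(250,250));c=np.zeros((550,800,3),np.uint8);c[:,:550]=A;c[:250,550:]=B
cv2.imwrite('pics/crop1.png',c[:,:,::-1])
E
python3 m.py
```

```text
table z -0.8513813233652172 -0.5974934813981463
plate all [ 237  145   82   86 5445] rect [588.4  65.3] [263.6 250.3] 1.41 z 45.2
deck [ 237  145   82   85 3091] rect [588.7  65.2] [259.7 249.4] 1.55 z 43.3
block [ 373  170   34   72 1342] rect [ 531.8 -277. ] [ 71.5 210.9] 79.96 z 48.8
blockall [ 372  170   35   72 1683] rect [ 531.9 -276.8] [ 71.8 210.9] 79.89 z 49.3
(396, 184) 81 [ 593.8 -285.9   94. ] 105.6 [ 594.4 -284.8   97.7]
(392, 204) 54 [ 530.5 -275.3  102.1] 111.0 [ 530.7 -275.   103.3]
(388, 225) 77 [ 466.6 -264.2  103.6] 114.3 [ 466.7 -264.6  105. ]
knob 72 [502.1   7.9  79.6] [502.7   7.6  80.3]
lid 1617 [[552.1  66.8 102.9]
 [613.1 124.3 215.8]
 [677.8 177.2 263.2]]
```

View pics/crop1.png

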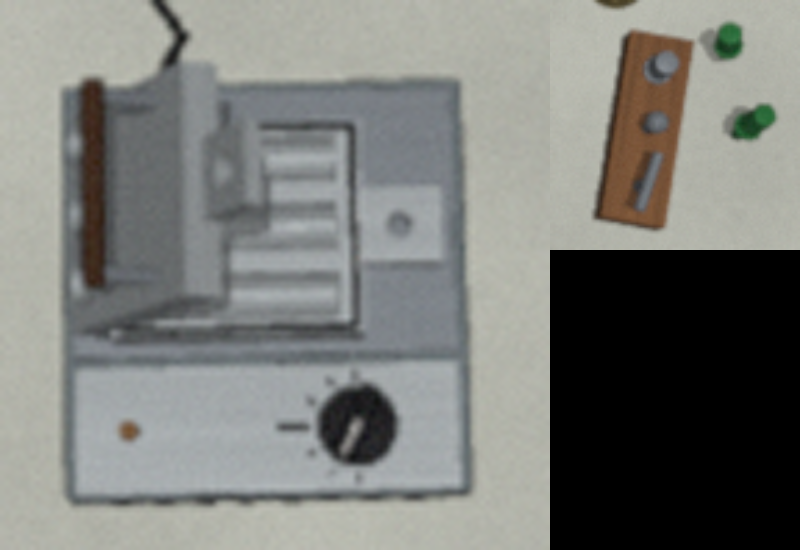

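```bash
cat >> h.py <<'E'
from scipy.spatial.transform import Rotation as R
Y=0.027; O=np.array([588.5,65.2,0])
M=lambda x,y,z: O+R.from_euler('z',Y).apply([x,y,z])
def ray(name,u,v,z):
    c=arm.calibration(name);K=np.array(c['mtx']);T=np.array(c['cam_to_world'])
    d=T[:3,:3]@np.array([(u-K[0,2])/K[0,0],-(v-K[1,2])/K[1,1],-1]);o=T[:3,3]
    return o+d*(z-o[2])/d[2]
def go(g,psi):
    "row numbers that bring the grasp point to g, tool down, tool x at angle psi"
    s=arm.read_state();r=R.from_quat(s['ee_rot'])
    t=R.from_euler('z',psi)*R.from_euler('x',np.pi)
    p=np.array(g)-t.apply([0,0,155])
    print('go',np.round(g,1),'shift',np.round(r.inv().apply(p-s['position'])/200,4),'turn',np.round((r.inv()*t).as_rotvec()/np.pi,4))
def st():
    s=arm.read_state();r=R.from_quat(s['ee_rot']);
    print('t',round(s['clock'],2),'grasp',(s['position']+r.apply([0,0,155])).round(1),'psi',np.arctan2(*r.apply([1,0,0])[1::-1]).round(3),'F',s['contact_force'].round(1),'w',round(s['gripper_width'],1),'gf',round(s['grasp_force'],1),'j',s['joints'].round(2))
E
python3 - <<'E'
from h import *
t=np.load('/tmp/top0.npz');im,P=t['im'],t['P']
print('basehole pix',ray('top',305,174.8,79).round(1),'model',M(30,-83,79).round(1))
hsv=cv2.cvtColor(im,cv2.COLOR_RGB2HSV).astype(int)
v,u=np.mgrid[:420,:560]
m=(u>236)&(u<250)&(v>140)&(v<195)&(hsv[...,0]<15)&(hsv[...,1]>90)&(P[...,2]>120)
q=P[m];print('bar',m.sum(),np.percentile(q,[5,50,95],axis=0).round(1),q.mean(0).round(1), u[m].min(),u[m].max())
# pointer
K=im[205:227,285:308].max(2);z=P[205:227,285:308,2]
mm=(K>110)&(z>72);yy,xx=np.nonzero(mm);pts=P[205:227,285:308][mm];print('ptr',mm.sum(),pts.mean(0).round(1))
kb=M(-88,-55,81);dd=pts.mean(0)-kb;print('angle',np.arctan2(dd[1],-dd[0])+Y)
for w,(a,b) in dict(can_c=(382,147),canR=(353,270),canL=(215,275)).items(): print(w,ray('top',a,b,105).round(0))
st();go([502,8,140],-.39);go([502,8,73],-.39)
E
```

```text
basehole pix [619.  -19.2  79. ] model [620.7 -17.   79. ]
bar 122 [[565.  149.6 217.6]
 [612.  154.4 223.2]
 [662.2 158.2 227.6]] [613.9 154.4 223. ] 242 245
ptr 11 [501.3   7.6  80.4]
angle -0.3494884044236384
can_c [ 699. -247.  105.]
canR [ 336. -156.  105.]
canL [319. 241. 105.]
t 0.1 grasp [199.9 591.7 248.7] psi -0.326 F [-0.4 -0.3  0. ] w 85.5 gf 0.0 j [ 1.5   0.39  0.01 -0.   -1.19 -0.26]
go [502   8 140] shift [2.3656 2.2814 0.5485] turn [ 0.0006 -0.0001  0.0204]
go [502   8  73] shift [2.3656 2.2807 0.8835] turn [ 0.0006 -0.0001  0.0204]
```

>>> {"api": "carry_out", "payload": {
  "rows": [
    [0.8,0.77,0,0,0,0,1],
    [0.8,0.77,0,0,0,0,1],
    [0.8,0.77,0,0,0,0,1],
    [0.8,0.77,0,0,0,0,1],
    [0.8,0.77,0,0,0,0,1]
  ]
}}

```text
clock: 0.72
position: [303.0, 392.9, 404.8]
ee_rot: [0.987, -0.164, -0.0, 0.0]
contact_force: [-0.3, 0.5, 0.2]
gripper_width: 85.2
grasp_force: 0.0
```

>>> {"api": "carry_out", "payload": {
  "rows": [
    [0.8,0.77,0,0,0,0,1],
    [0.8,0.77,0,0,0,0,1],
    [0.8,0.77,0,0,0,0,1],
    [0.8,0.77,0,0,0,0,1],
    [0.8,0.77,0,0,0,0,1]
  ]
}}

```text
clock: 1.35
position: [405.3, 197.0, 404.5]
ee_rot: [0.987, -0.164, -0.0, 0.0]
contact_force: [0.2, -0.4, -0.8]
gripper_width: 85.4
grasp_force: 0.0
```

>>> {"api": "carry_out", "payload": {
  "rows": [
    [0.75,0.73,0.2,0,0,0.02,1],
    [0.75,0.73,0.2,0,0,0.02,1],
    [0.75,0.73,0.2,0,0,0.02,1],
    [0.75,0.73,0.2,0,0,0.02,1],
    [0.75,0.73,0.2,0,0,0.02,1],
    [0.75,0.73,0.2,0,0,0.02,1]
  ]
}}

```text
clock: 2.1
position: [500.1, 12.8, 364.6]
ee_rot: [0.981, -0.192, -0.0, -0.0]
contact_force: [-0.6, 0.1, -0.0]
gripper_width: 85.0
grasp_force: 0.0
```

```bash
python3 - <<'E'
from h import *
im,d,P,c=cloud('wrist','w1.png');np.savez('/tmp/w1',im=im,P=P)
st();go([502,8,73],-.39)
E
```

```text
t 2.15 grasp [500.   12.9 209.9] psi -0.387 F [ 0.8  0.6 -0.7] w 85.9 gf 0.0 j [ 0.35  0.21 -0.35 -0.   -1.01  0.83]
go [502   8  73] shift [0.0187 0.0191 0.6843] turn [-0.0001 -0.0001  0.001 ]
```

View pics/w1.png

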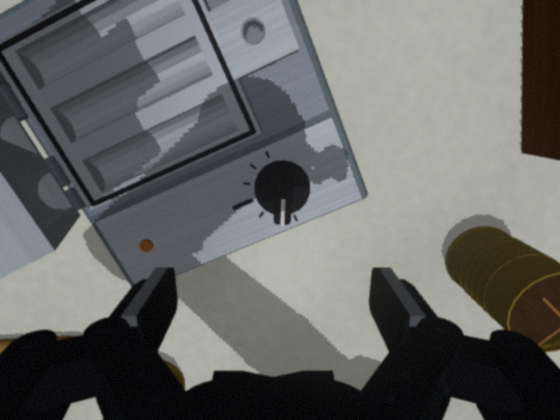

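Wrist view: knob centre is near (283,183), with the pointer pointing straight down the image to (283,222), so the fingers are already aligned with it. The base hole is at (252,30).

```bash
python3 - <<'E'
from h import *
t=np.load('/tmp/w1.npz');im,P=t['im'],t['P']
print('hole ray',ray('wrist',252,30,79).round(1),'model',M(30,-83,79).round(1))
m=(P[...,2]>66)&(P[...,2]<95)&(np.hypot(P[...,0]-502,P[...,1]-8)<30)
q=P[m];print('knob pts',len(q),q.mean(0).round(1),np.percentile(q[:,2],[5,95]))
r=cv2.minAreaRect(q[:,:2].astype(np.float32));print(r)
g=im.max(2);w=m&(g>100);v,u=np.nonzero(w);print('ptr',len(u),u.mean(),v.mean(), P[w].mean(0)); print(ray('wrist',283,183,81),ray('wrist',283,222,81), ray('wrist',283,202,81))
E
```

```text
hole ray [620.8 -21.2  79. ] model [620.7 -17.   79. ]
knob pts 1019 [503.6   2.6  80.2] [76.45080848 82.20212036]
((501.4273986816406, 3.3647518157958984), (14.094725608825684, 47.07352066040039), 66.04804229736328)
ptr 96 281.6458333333333 215.09375 [488.58448427   9.31895979  81.15884129]
[512.62828056  -1.27642743  81.        ] [482.5700832   10.65122412  81.        ] [498.25754941   4.42614587  81.        ]
```

>>> {"api": "carry_out", "payload": {
  "rows": [
    [0.013,0.03,0.2,0,0,0.005,1],
    [0.013,0.03,0.35,0,0,0.005,1],
    [0.013,0.03,0.35,0,0,0.005,1]
  ]
}}

```text
clock: 2.52
position: [499.3, 6.0, 293.3]
ee_rot: [0.98, -0.2, -0.002, 0.001]
contact_force: [0.4, -0.6, 1.1]
gripper_width: 85.3
grasp_force: 0.0
```

```bash
python3 - <<'E'
from h import *
st()
im,d,P,c=cloud('wrist','w2.png')
m=(P[...,2]>68)&(P[...,2]<95)&(np.hypot(P[...,0]-502,P[...,1]-6)<30)
q=P[m];r=cv2.minAreaRect(q[:,:2].astype(np.float32));print(r,np.median(q[:,2]))
s=arm.read_state();T=R.from_quat(s['ee_rot']);K=np.array(c['mtx']);C=np.array(c['cam_to_world'])
for g in [[r[0][0],r[0][1],80]]:
  print('in tool frame',T.inv().apply(np.array(g)-s['position']).round(1))
print('cam in tool',T.inv().apply(C[:3,3]-s['position']).round(1),(T.inv().as_matrix()@C[:3,:3]).round(3).tolist(),K[0,0],K[0,2],K[1,2])
# symmetric finger centre in image near: dark columns
go([r[0][0],r[0][1],73],-.40); go([502,8,73],-.4)
E
```

```text
t 2.52 grasp [498.6   5.8 138.3] psi -0.403 F [ 0.4 -0.6  1.1] w 85.3 gf 0.0 j [ 0.34  0.29 -0.45 -0.   -0.84  0.83]
((501.2384338378906, 3.5737133026123047), (13.995412826538086, 47.49843215942383), 66.0765380859375) 80.80165868393127
in tool frame [  2.1   1.7 214.9]
cam in tool [74.7  0.5 32.4] [[-0.001, 0.954, 0.3], [1.0, 0.002, -0.004], [-0.004, 0.3, -0.954]] 331.867308174446 272.78808456188005 207.81399543175985
go [501.2   3.6  73. ] shift [0.0101 0.009  0.3345] turn [ 0.0003  0.0001 -0.0007]
go [502   8  73] shift [ 0.005  -0.0128  0.3345] turn [ 0.0003  0.0001 -0.0007]
```

View pics/w2.png

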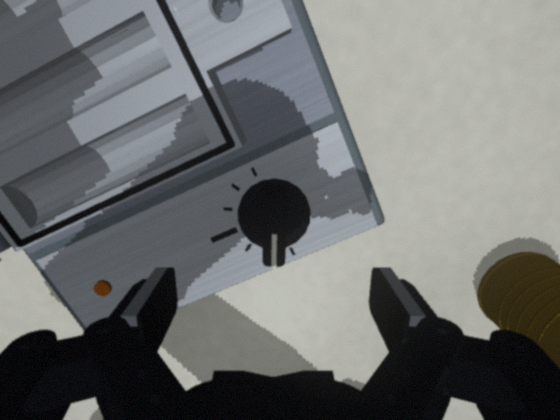

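Bar grip is centred at column 273, between the fingers (inner edges at 175 and 370). Going down to grip it.

>>> {"api": "carry_out", "payload": {
  "rows": [
    [0.01,0.006,0.15,0,0,0.004,1],
    [0.01,0.006,0.31,0,0,0.004,1],
    [0.01,0.006,0.31,0,0,0.004,1],
    [0.01,0.006,0.31,0,0,0.004,-1],
    [0.01,0.006,0.31,0,0,0.004,-1],
    [0.01,0.006,0.31,0,0,0.004,-1],
    [0.01,0.006,0.31,0,0,0.004,-1],
    [0.01,0.006,0.31,0,0,0.004,-1],
    [0.01,0.006,0.31,0,0,0.004,-1],
    [0.01,0.006,0.31,0,0,0.004,-1]
  ]
}}

```text
clock: 3.82
position: [501.7, 3.4, 233.5]
ee_rot: [0.978, -0.207, 0.0, -0.0]
contact_force: [-1.2, 2.1, 6.7]
gripper_width: 12.7
grasp_force: 59.6
```

```bash
python3 - <<'E'
from h import *
st()
E
```

```text
t 3.83 grasp [501.9   3.4  78.5] psi -0.417 F [-1.2  2.1  6.7] w 12.7 gf 59.6 j [ 0.33  0.38 -0.51  0.   -0.68  0.82]
```

>>> {"api": "carry_out", "payload": {
  "rows": [
    [0,0,-0.008,0,0,0.045,-1],
    [0,0,-0.008,0,0,0.09,-1],
    [0,0,-0.008,0,0,0.135,-1],
    [0,0,-0.008,0,0,0.18,-1],
    [0,0,-0.008,0,0,0.225,-1],
    [0,0,-0.008,0,0,0.27,-1],
    [0,0,-0.008,0,0,0.315,-1],
    [0,0,-0.008,0,0,0.359,-1],
    [0,0,-0.008,0,0,0.359,-1],
    [0,0,-0.008,0,0,0.359,-1],
    [0,0,-0.008,0,0,0.359,-1]
  ]
}}

```text
clock: 5.2
position: [501.7, 3.3, 233.6]
ee_rot: [0.717, -0.697, 0.0, -0.0]
contact_force: [4.1, 2.0, -12.7]
gripper_width: 12.8
grasp_force: 58.5
```

```bash
python3 - <<'E'
from h import *
st()
E
```

```text
t 5.2 grasp [501.8   3.4  78.6] psi -1.544 F [  4.1   2.  -12.7] w 12.8 gf 58.5 j [ 0.33  0.38 -0.51 -0.   -0.68 -0.3 ]
```

>>> {"api": "carry_out", "payload": {
  "rows": [
    [0,0,0,0,0,0,0.2],
    [0,0,0,0,0,0,0.2],
    [0,0,0,0,0,0,0.2],
    [0,0,-0.3,0,0,0,0.2],
    [0,0,-0.6,0,0,0,0.2],
    [0,0,-0.8,0,0,0,0.2],
    [0,0,-0.8,0,0,0,0.2]
  ]
}}

```text
clock: 6.08
position: [501.7, 3.0, 398.5]
ee_rot: [0.716, -0.698, 0.002, -0.004]
contact_force: [-0.3, -0.2, -0.1]
gripper_width: 51.2
grasp_force: 0.0
```

```bash
python3 - <<'E'
from h import *
st()
im,d,P,c=cloud('wrist','w3.png');np.savez('/tmp/w3',im=im,P=P)
m=(P[...,2]>68)&(P[...,2]<95)&(np.hypot(P[...,0]-502,P[...,1]-4)<30)
q=P[m];r=cv2.minAreaRect(q[:,:2].astype(np.float32));print(r,np.median(q[:,2]))
E
```

```text
t 6.08 grasp [503.    3.3 243.5] psi -1.544 F [-0.3 -0.2 -0.1] w 51.2 gf 0.0 j [ 0.33  0.18 -0.3   0.   -1.08 -0.3 ]
((501.5041198730469, 2.471689224243164), (13.79761791229248, 45.843544006347656), 1.464131236076355) 80.7306865031573
```

View pics/w3.png

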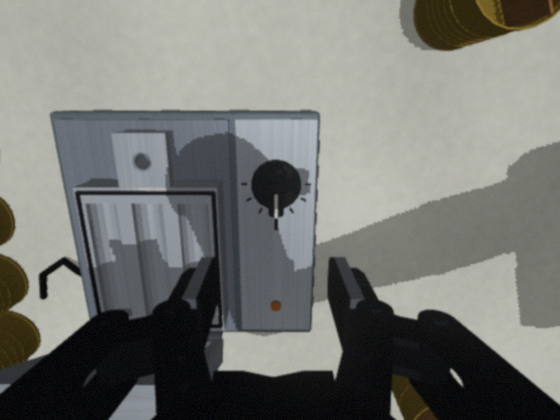

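Pointer at (276,218) stands on the long mark at (276,226). Next the lid bar.

```bash
sed -i 's/588.5,65.2,0/588.1,60.6,0/' h.py; python3 - <<'E'
from h import *
print('hole',ray('wrist',142,161,79).round(1),M(30,-83,79).round(1),'knob',M(-88,-55,0).round(1))
go([613.5,152,310],.027)
E
```

```text
hole [615.8 -23.2  79. ] [620.3 -21.6  79. ] knob [501.6   3.2   0. ]
go [613.5 152.  310. ] shift [-0.7307 -0.5822 -0.3422] turn [-1.200e-03 -5.000e-04 -5.003e-01]
```

>>> {"api": "carry_out", "payload": {
  "rows": [
    [0,0,-0.28,0,0,-0.05,-0.1],
    [-0.2,-0.15,-0.342,0,0,-0.1,-0.1],
    [-0.4,-0.3,-0.342,0,0,-0.16,-0.1],
    [-0.6,-0.45,-0.342,0,0,-0.22,-0.1],
    [-0.73,-0.582,-0.342,0,0,-0.28,-0.1],
    [-0.73,-0.582,-0.342,0,0,-0.34,-0.1],
    [-0.73,-0.582,-0.342,0,0,-0.4,-0.1],
    [-0.73,-0.582,-0.342,0,0,-0.46,-0.1],
    [-0.73,-0.582,-0.342,0,0,-0.5,-0.1],
    [-0.73,-0.582,-0.342,0,0,-0.5,-0.1],
    [-0.73,-0.582,-0.342,0,0,-0.5,-0.1]
  ]
}}

```text
clock: 7.5
position: [614.0, 152.1, 461.6]
ee_rot: [1.0, 0.012, -0.001, 0.0]
contact_force: [0.5, -0.2, 0.1]
gripper_width: 38.5
grasp_force: 0.0
```

```bash
python3 - <<'E'
from h import *
st()
im,d,P,c=cloud('wrist','w4.png');np.savez('/tmp/w4',im=im,P=P)
hsv=cv2.cvtColor(im,cv2.COLOR_RGB2HSV).astype(int)
m=(hsv[...,0]<18)&(hsv[...,1]>90)&(P[...,2]>180)&(P[...,2]<250)
q=P[m];print('bar',m.sum(),np.percentile(q,[5,50,95],axis=0).round(1) if m.sum() else '')
v,u=np.nonzero(m);print(u.min(),u.max(),v.min(),v.max())
top=q[:,2]
for lo in range(560,680,20):
    k=q[(q[:,0]>lo)&(q[:,0]<lo+20)]
    if len(k): print(lo,len(k),k[:,1].min().round(1),k[:,1].max().round(1),k[:,2].max().round(1))
E
```

```text
t 7.5 grasp [613.7 152.  306.6] psi 0.024 F [ 0.5 -0.2  0.1] w 38.5 gf 0.0 j [ 0.5   0.37  0.12 -0.   -1.33  1.1 ]
bar 2680 [[566.3 146.6 221.4]
 [621.4 151.8 223.6]
 [668.2 157.  225. ]]
263 282 132 295
560 410 144.9 156.4 225.6
580 446 145.2 157.4 225.7
600 438 145.8 157.7 225.8
620 482 146.4 158.0 225.9
640 529 146.8 158.9 225.9
660 363 147.0 159.1 225.8
```

View pics/w4.png

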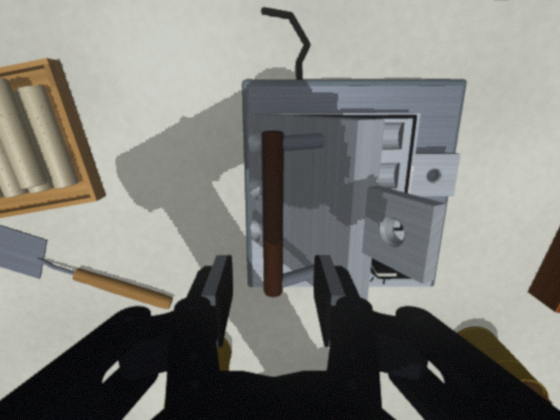

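Bar (columns 263–282) lies centred between the fingers. Lowering onto it with a narrower opening.

>>> {"api": "carry_out", "payload": {
  "rows": [
    [0,-0.003,0.1,0,0,0,-0.3],
    [0,-0.003,0.25,0,0,0,-0.3],
    [0,-0.003,0.35,0,0,0,-0.3],
    [0,-0.003,0.413,0,0,0,-0.3],
    [0,-0.003,0.413,0,0,0,-0.3],
    [0,-0.003,0.413,0,0,0,-1],
    [0,-0.003,0.413,0,0,0,-1],
    [0,-0.003,0.413,0,0,0,-1],
    [0,-0.003,0.413,0,0,0,-1]
  ]
}}

```text
clock: 8.68
position: [614.2, 152.6, 381.3]
ee_rot: [1.0, 0.013, 0.001, -0.0]
contact_force: [0.2, -0.9, 4.0]
gripper_width: 11.5
grasp_force: 58.7
```

```bash
python3 - <<'E'
from h import *
st()
s=arm.read_state();g=s['position'][1:]-[0,155]
hy,hz=M(30,100,79)[1:]
r=np.hypot(g[0]-hy,g[1]-hz);a=np.arctan2(g[1]-hz,hy-g[0]);print('r',r,'a',a)
# arc about the hinge with bar radius 138.7, offset grasp-bar kept constant in world
a0=a; off=g-np.array([hy-138.7*np.cos(a0),hz+138.7*np.sin(a0)])
for k in range(1,21):
    aa=a0+(0.448+0.03-a0)*k/20
    b=np.array([hy-138.7*np.cos(aa),hz+138.7*np.sin(aa)])+off
    print(k,round(aa-.448,3),'y',((g[0]-b[0])/200).round(3),'z',((g[1]-b[1])/200).round(3))
E
```

```text
t 8.68 grasp [614.5 152.7 226.3] psi 0.026 F [ 0.2 -0.9  4. ] w 11.5 gf 58.7 j [ 0.5   0.41 -0.01  0.   -1.15  1.1 ]
r 147.53471157959882 a 1.5116033710948835
1 1.012 y 0.036 z 0.003
2 0.96 y 0.071 z 0.008
3 0.909 y 0.106 z 0.015
4 0.857 y 0.141 z 0.023
5 0.805 y 0.176 z 0.033
6 0.754 y 0.209 z 0.046
7 0.702 y 0.242 z 0.059
8 0.65 y 0.275 z 0.075
9 0.598 y 0.306 z 0.092
10 0.547 y 0.337 z 0.111
11 0.495 y 0.366 z 0.131
12 0.443 y 0.395 z 0.153
13 0.392 y 0.422 z 0.176
14 0.34 y 0.448 z 0.201
15 0.288 y 0.473 z 0.227
16 0.237 y 0.496 z 0.254
17 0.185 y 0.518 z 0.282
18 0.133 y 0.539 z 0.311
19 0.082 y 0.557 z 0.342
20 0.03 y 0.575 z 0.373
```

>>> {"api": "carry_out", "payload": {
  "rows": [
    [0,0.036,0.003,0,0,0,-1],
    [0,0.071,0.008,0,0,0,-1],
    [0,0.106,0.015,0,0,0,-1],
    [0,0.141,0.023,0,0,0,-1],
    [0,0.176,0.033,0,0,0,-1],
    [0,0.209,0.046,0,0,0,-1],
    [0,0.242,0.059,0,0,0,-1],
    [0,0.275,0.075,0,0,0,-1],
    [0,0.306,0.092,0,0,0,-1],
    [0,0.337,0.111,0,0,0,-1]
  ]
}}

```text
clock: 9.93
position: [616.1, 85.4, 358.3]
ee_rot: [1.0, 0.013, 0.001, -0.001]
contact_force: [1.0, 3.2, 0.7]
gripper_width: 11.3
grasp_force: 60.8
```

```bash
python3 - <<'E'
from h import *
st()
E
```

```text
t 9.93 grasp [616.5  85.7 203.3] psi 0.026 F [1.  3.2 0.7] w 11.3 gf 60.8 j [ 0.4   0.41 -0.07 -0.   -1.09  1.2 ]
```

>>> {"api": "carry_out", "payload": {
  "rows": [
    [0,0.029,0.02,0,0,0,-1],
    [0,0.058,0.042,0,0,0,-1],
    [0,0.085,0.065,0,0,0,-1],
    [0,0.111,0.09,0,0,0,-1],
    [0,0.136,0.116,0,0,0,-1],
    [0,0.159,0.143,0,0,0,-1],
    [0,0.181,0.171,0,0,0,-1],
    [0,0.202,0.2,0,0,0,-1],
    [0,0.22,0.231,0,0,0,-1],
    [0,0.238,0.262,0,0,0,-1],
    [0,0.238,0.262,0,0,0,-1],
    [0,0.238,0.262,0,0,0,-1]
  ]
}}

```text
clock: 11.42
position: [617.1, 37.8, 305.9]
ee_rot: [1.0, 0.013, 0.0, -0.0]
contact_force: [0.5, 3.2, 6.1]
gripper_width: 11.7
grasp_force: 59.3
```

```bash
python3 - <<'E'
from h import *
st()
im,d,P,c=cloud('wrist','w5.png');np.savez('/tmp/w5',im=im,P=P)
for (lo,hi,y0,y1) in [(565,600,30,60),(640,665,30,60),(565,600,8,20),(640,665,8,20),(565,600,70,100),(565,600,110,140),(600,640,-40,-5)]:
    m=(P[...,0]>lo)&(P[...,0]<hi)&(P[...,1]>y0)&(P[...,1]<y1);print((lo,hi,y0,y1),m.sum(),np.nanmedian(P[m][:,2]) if m.sum() else '')
E
```

```text
t 11.43 grasp [617.2  37.8 150.9] psi 0.026 F [0.5 3.2 6.1] w 11.7 gf 59.3 j [ 0.32  0.46 -0.14  0.   -0.97  1.27]
(565, 600, 30, 60) 1540 147.57380141048878
(640, 665, 30, 60) 3000 146.01925125613053
(565, 600, 8, 20) 43 104.31648410466235
(640, 665, 8, 20) 1040 104.17339465089283
(565, 600, 70, 100) 1784 102.59373846952107
(565, 600, 110, 140) 2583 101.9767818652916
(600, 640, -40, -5) 8581 202.57107825128077
```

Lid face reads 104 mm at the front and 102 mm near the hinge, so it is lying on the seal. Releasing the bar and moving over to the pin.

>>> {"api": "carry_out", "payload": {
  "rows": [
    [0,0,0,0,0,0,-0.1],
    [0,0,0,0,0,0,-0.1],
    [0,0,0,0,0,0,-0.1],
    [0,0,-0.2,0,0,0,0],
    [0,0,-0.5,0,0,0,0],
    [0,0.3,-0.5,0,0,0.05,0.2],
    [0,0.6,-0.5,0,0,0.1,0.2],
    [-0.03,0.9,-0.5,0,0,0.16,0.2],
    [-0.03,0.9,-0.5,0,0,0.21,0.2]
  ]
}}

```text
clock: 12.6
position: [614.8, -146.5, 404.7]
ee_rot: [0.948, -0.317, -0.001, 0.001]
contact_force: [-0.3, 0.2, -0.6]
gripper_width: 51.0
grasp_force: 0.0
```

```bash
python3 - <<'E'
from h import *
st();go([595,-280,240],-1.544)
E
```

```text
t 12.6 grasp [ 614.4 -146.6  249.7] psi -0.645 F [-0.3  0.2 -0.6] w 51.0 gf 0.0 j [ 0.02  0.4   0.03  0.   -1.2   0.9 ]
go [ 595 -280  240] shift [0.3224 0.5928 0.0491] turn [7.000e-04 2.000e-04 2.862e-01]
```

>>> {"api": "carry_out", "payload": {
  "rows": [
    [0.16,0.3,0.05,0,0,0.06,0.2],
    [0.32,0.59,0.05,0,0,0.12,0.2],
    [0.32,0.59,0.05,0,0,0.18,0.2],
    [0.32,0.59,0.05,0,0,0.24,0.2],
    [0.32,0.59,0.05,0,0,0.286,0.2],
    [0.32,0.59,0.05,0,0,0.286,0.2]
  ]
}}

```text
clock: 13.35
position: [597.2, -275.6, 394.9]
ee_rot: [0.721, -0.693, -0.001, 0.0]
contact_force: [-0.2, 0.5, -0.5]
gripper_width: 51.0
grasp_force: 0.0
```

```bash
python3 - <<'E'
from h import *
st()
im,d,P,c=cloud('wrist','w6.png');np.savez('/tmp/w6',im=im,P=P)
m=(P[...,2]>92)&(P[...,2]<112)&(np.hypot(P[...,0]-595,P[...,1]+289)<30)
q=P[m];print(m.sum(),q.mean(0).round(1)); v,u=np.nonzero(m);print(u.min(),u.max(),v.min(),v.max()); print(cv2.minEnclosingCircle(q[:,:2].astype(np.float32)),np.percentile(q,[2,50,98],axis=0).round(1))
E
```

```text
t 13.35 grasp [ 596.9 -275.5  239.9] psi -1.531 F [-0.2  0.5 -0.5] w 51.0 gf 0.0 j [-0.19  0.45  0.08  0.   -1.21  0.23]
765 [ 594.9 -294.6   99.5]
260 290 163 194
((594.69970703125, -293.6997375488281), 12.874349594116211) [[ 583.7 -305.8   94. ]
 [ 594.8 -294.6   99.7]
 [ 605.9 -282.8  101.5]]
```

View pics/w6.png

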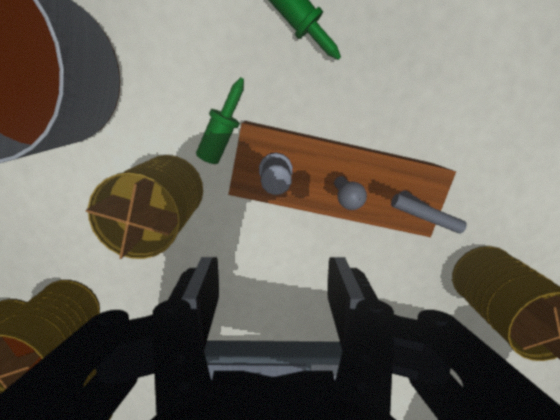

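Wrist view: pin with collar and thick knob at (275,178); ball pin at (352,195); tee pin at (430,212); green look-alikes at (220,120) and (310,25). The measured circle has radius 12.9 mm and its top at 100 mm, which matches the wanted pin.

```bash
python3 - <<'E'
from h import *
go([594.8,-294,84],-1.54)
E
```

```text
go [ 594.8 -294.    84. ] shift [0.0925 0.015  0.7804] turn [0.0004 0.0001 0.0032]
```

>>> {"api": "carry_out", "payload": {
  "rows": [
    [0.093,0.013,0.2,0,0,0.003,0.2],
    [0.093,0.013,0.4,0,0,0.003,0.2],
    [0.093,0.013,0.6,0,0,0.003,0.2],
    [0.093,0.013,0.78,0,0,0.003,0.2],
    [0.093,0.013,0.78,0,0,0.003,0.2],
    [0.093,0.013,0.78,0,0,0.003,-1],
    [0.093,0.013,0.78,0,0,0.003,-1],
    [0.093,0.013,0.78,0,0,0.003,-1],
    [0.093,0.013,0.78,0,0,0.003,-1],
    [0.093,0.013,0.78,0,0,0.003,-1]
  ]
}}

```text
clock: 14.65
position: [595.7, -294.2, 241.9]
ee_rot: [0.718, -0.696, 0.001, -0.0]
contact_force: [-2.4, 0.7, 6.4]
gripper_width: 24.7
grasp_force: 58.8
```

```bash
python3 - <<'E'
from h import *
st();im,d,P,c=cloud('wrist','w7.png')
E
```

```text
t 14.65 grasp [ 596.1 -294.4   86.9] psi -1.541 F [-2.4  0.7  6.4] w 24.7 gf 58.8 j [-0.22  0.59 -0.08  0.   -0.89  0.25]
```

>>> {"api": "carry_out", "payload": {
  "rows": [
    [0,0,-0.1,0,0,0,-1],
    [0,0,-0.3,0,0,0,-1],
    [0,0,-0.5,0,0,0,-1],
    [0,0,-0.55,0,0,0,-1],
    [-0.2,-0.03,-0.55,0,0,0,-1],
    [-0.4,-0.06,-0.55,0,0,0,-1],
    [-0.6,-0.09,-0.55,0,0,0,-1],
    [-0.8,-0.12,-0.55,0,0,0,-1],
    [-0.8,-0.12,-0.55,0,0,0,-1]
  ]
}}

```text
clock: 15.82
position: [614.9, -130.7, 348.3]
ee_rot: [0.719, -0.695, -0.001, 0.0]
contact_force: [0.5, -0.1, -1.5]
gripper_width: 25.0
grasp_force: 59.8
```

```bash
python3 - <<'E'
from h import *
st();go([M(30,-83,0)[0],M(30,-83,0)[1],200],-1.544)
E
```

```text
t 15.82 grasp [ 614.7 -130.6  193.3] psi -1.538 F [ 0.5 -0.1 -1.5] w 25.0 gf 59.8 j [ 0.05  0.43 -0.06 -0.   -1.08 -0.01]
go [620.3 -21.6 200. ] shift [-0.5447 -0.045  -0.0331] turn [0.0005 0.0003 0.0019]
```

>>> {"api": "carry_out", "payload": {
  "rows": [
    [-0.2,-0.02,-0.03,0,0,0.002,-1],
    [-0.4,-0.04,-0.03,0,0,0.002,-1],
    [-0.53,-0.045,-0.03,0,0,0.002,-1],
    [-0.53,-0.045,-0.03,0,0,0.002,-1],
    [-0.53,-0.045,-0.03,0,0,0.002,-1]
  ]
}}

```text
clock: 16.45
position: [620.6, -28.0, 354.9]
ee_rot: [0.715, -0.699, -0.0, 0.0]
contact_force: [0.7, -0.4, -1.6]
gripper_width: 24.4
grasp_force: 59.8
```

```bash
python3 - <<'E'
from h import *
st()
iw,dw,P,c=cloud('wrist','w8.png');np.savez('/tmp/w8',im=iw,P=P)
s,d2,P2,c2=cloud('side','s8.png');np.savez('/tmp/s8',im=s,P=P2)
a=iw[100:350,150:400];b=s[150:270,220:370]
A=cv2.resize(a,(500,500));B=cv2.resize(b,(300,240),interpolation=cv2.INTER_CUBIC);o=np.zeros((500,800,3),np.uint8);o[:,:500]=A;o[:240,500:]=B
cv2.imwrite('pics/c8.png',o[:,:,::-1])
E
```

```text
t 16.45 grasp [620.4 -28.  199.9] psi -1.549 F [ 0.7 -0.4 -1.6] w 24.4 gf 59.8 j [ 0.22  0.42 -0.07 -0.   -1.08 -0.19]
```

View pics/c8.png

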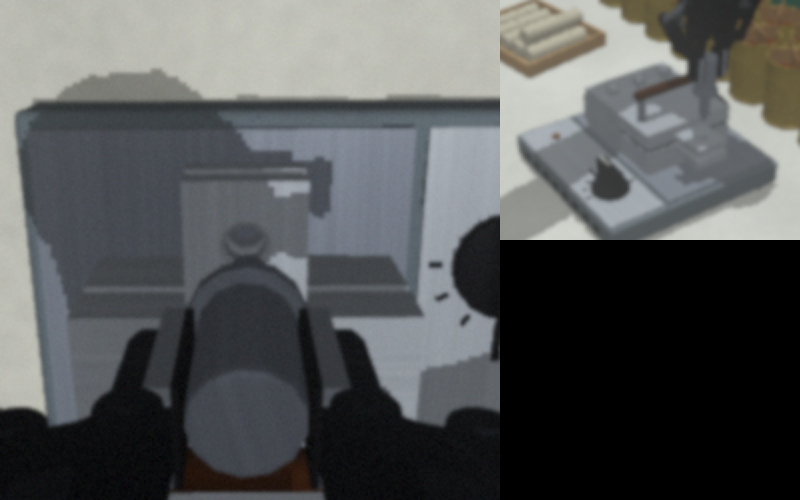

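```bash
python3 - <<'E'
from h import *
t=np.load('/tmp/w8.npz');im,P=t['im'],t['P']
for v in (218,219.5,221): print(v,ray('wrist',272.3,v,94.5).round(1))
print(M(30,-83,79).round(1))
g=im.max(2)
print(g[200:232,272]); print(P[200:232,272,2].round(0)); print(P[205,235:310,2].round(0)); print(P[216,255:292,2].round(0)); print(g[216,255:292])
ok=(abs(P[...,2]-95)<4)&(abs(P[...,0]-620)<60)&(P[...,1]<-10);q=P[ok];print(np.percentile(q,[0.5,50,99.5],axis=0).round(1))
s=arm.read_state();print(R.from_quat(s['ee_rot']).apply([0,0,1]).round(4))
E
```

```text
218 [620.3 -25.2  94.5]
219.5 [620.2 -24.   94.5]
221 [620.2 -22.9  94.5]
[620.3 -21.6  79. ]
[107 104 105 104 106 105 104 106 104 102 101  91  86  83  82  82  83  81
  78  76  73  74  76  85  93  97  95  77  63  57  59  56]
[ 95.  94.  96.  93.  96.  96.  95.  94.  95.  94.  94.  93.  93.  43.
  45.  44.  45.  44.  45.  68.  71.  72.  76.  78.  79.  78.  79. 135.
 135. 138. 164. 166.]
[46. 44. 44. 45. 46. 47. 95. 96. 95. 94. 94. 96. 94. 95. 95. 95. 95. 95.
 94. 95. 96. 95. 96. 95. 95. 95. 95. 95. 95. 95. 95. 95. 95. 95. 96. 95.
 94. 96. 95. 94. 95. 95. 94. 95. 94. 94. 95. 93. 94. 95. 94. 94. 94. 95.
 95. 95. 95. 95. 94. 93. 96. 95. 95. 96. 94. 95. 95. 94. 95. 44. 46. 45.
 46. 44. 46.]
[95. 95. 95. 96. 95. 95. 94. 94. 92. 72. 69. 45. 45. 45. 45. 46. 44. 45.
 45. 46. 45. 44. 45. 45. 69. 72. 94. 94. 94. 94. 95. 94. 94. 95. 95. 95.
 95.]
[107 107 106 106  99 104  98  93  85  81  79  78  75  77  81  83  81  83
  82  81  83  83  81  78  79  82  87  90  96  97 102 104 107 104 103 104
 106]
[[597.5 -47.   91.1]
 [620.6 -32.5  94.8]
 [643.5 -10.5  96.7]]
[-7.e-04 -1.e-04 -1.e+00]
```

```bash
python3 - <<'E'
from h import *
t=np.load('/tmp/w8.npz');im,P=t['im'],t['P']
print('hole front edge',ray('wrist',272,211.5,94.5).round(1),'base back edge',[ray('wrist',272,v,79).round(1)[1] for v in (222.5,223.5)],P[222:227,272].round(1))
for r in (227,228,229,230,231): print(r,P[r,262:284:3].round(1).tolist())
q=P[(P[...,2]>150)&(P[...,2]<172)&(abs(P[...,0]-620)<25)&(P[...,1]<0)];print('collar',len(q),q[:,0].min(),q[:,0].max(),q[:,1].min(),np.median(q[:,2]))
q=P[(P[...,2]>205)&(P[...,2]<218)&(abs(P[...,0]-620)<16)&(P[...,1]<0)];print('top',len(q),cv2.minEnclosingCircle(q[:,:2].astype(np.float32)) if len(q) else '',np.median(q[:,2]) if len(q) else '')
E
```

```text
hole front edge [620.6 -30.2  94.5] base back edge [np.float64(-16.1), np.float64(-15.3)] [[620.1 -15.4  76.4]
 [620.1 -15.1  77.9]
 [620.1 -14.5  78.6]
 [620.1 -13.5  78.3]
 [620.1 -12.8  78.6]]
227 [[627.6, -17.4, 93.6], [625.4, -16.1, 90.0], [623.2, -14.8, 86.3], [621.0, -32.6, 133.7], [619.2, -32.7, 134.0], [616.3, -15.5, 87.7], [614.2, -17.6, 93.4], [612.0, -18.1, 94.4]]
228 [[627.6, -16.7, 93.7], [625.4, -16.2, 92.4], [622.9, -31.6, 133.0], [621.0, -32.7, 135.7], [619.2, -32.3, 134.7], [617.4, -32.2, 134.3], [614.2, -16.4, 92.1], [612.0, -17.2, 94.2]]
229 [[627.6, -15.9, 93.6], [625.3, -15.7, 93.2], [622.8, -31.8, 135.1], [621.0, -32.5, 136.9], [619.2, -32.8, 137.7], [617.4, -32.8, 137.4], [615.4, -30.6, 131.7], [611.9, -16.0, 93.0]]
230 [[627.5, -15.2, 94.0], [625.3, -14.8, 92.7], [622.8, -31.5, 136.0], [621.1, -42.5, 164.5], [619.6, -42.6, 164.8], [617.4, -32.3, 137.7], [615.5, -31.0, 134.5], [612.0, -15.6, 94.1]]
231 [[627.5, -15.1, 95.7], [624.2, -41.2, 162.8], [622.7, -41.8, 164.4], [621.1, -42.3, 165.4], [619.6, -42.3, 165.5], [618.0, -42.4, 165.7], [616.4, -41.7, 163.7], [612.0, -15.1, 94.9]]
collar 725 604.7390543749882 635.0108320445562 -42.89682928504327 168.71013901054334
top 3875 ((619.7957763671875, -29.37384605407715), 18.88381576538086) 212.6686467948701
```

Lug hole is centred near (272,220) by rays and the pin axis measures 4.1 mm short of it in y. Correcting and inserting slowly.

>>> {"api": "carry_out", "payload": {
  "rows": [
    [-0.02,-0.002,0.05,0,0,0.001,-1],
    [-0.0205,-0.002,0.1,0,0,0.001,-1],
    [-0.0205,-0.002,0.13,0,0,0.001,-1],
    [-0.0205,-0.002,0.15,0,0,0.001,-1],
    [-0.0205,-0.002,0.17,0,0,0.001,-1],
    [-0.0205,-0.002,0.19,0,0,0.001,-1],
    [-0.0205,-0.002,0.21,0,0,0.001,-1],
    [-0.0205,-0.002,0.21,0,0,0.001,-1]
  ]
}}

```text
clock: 17.55
position: [621.0, -23.0, 313.1]
ee_rot: [0.714, -0.7, -0.0, 0.0]
contact_force: [0.3, 0.3, -1.3]
gripper_width: 24.5
grasp_force: 59.8
```

```bash
python3 - <<'E'
from h import *
st()
E
```

```text
t 17.55 grasp [620.8 -23.1 158.1] psi -1.551 F [ 0.3  0.3 -1.3] w 24.5 gf 59.8 j [ 0.22  0.45 -0.13 -0.   -0.99 -0.2 ]
```

>>> {"api": "carry_out", "payload": {
  "rows": [
    [0,0,0.02,0,0,0,-1],
    [0,0,0.04,0,0,0,-1],
    [0,0,0.06,0,0,0,-1],
    [0,0,0.08,0,0,0,-1],
    [0,0,0.1,0,0,0,-1],
    [0,0,0.11,0,0,0,-1],
    [0,0,0.11,0,0,0,-1]
  ]
}}

```text
clock: 18.42
position: [621.1, -23.1, 291.3]
ee_rot: [0.714, -0.7, -0.0, 0.0]
contact_force: [-0.1, 0.4, -2.8]
gripper_width: 24.7
grasp_force: 59.8
```

```bash
python3 - <<'E'
from h import *
st()
E
```

```text
t 18.43 grasp [621.  -23.1 136.3] psi -1.551 F [-0.1  0.4 -2.8] w 24.7 gf 59.8 j [ 0.22  0.48 -0.15  0.   -0.95 -0.2 ]
```

>>> {"api": "carry_out", "payload": {
  "rows": [
    [0,0,0.01,0,0,0,-1],
    [0,0,0.02,0,0,0,-1],
    [0,0,0.03,0,0,0,-1],
    [0,0,0.04,0,0,0,-1],
    [0,0,0.05,0,0,0,-1],
    [0,0,0.055,0,0,0,-1],
    [0,0,0.055,0,0,0,-1]
  ]
}}

```text
clock: 19.3
position: [621.4, -23.2, 281.5]
ee_rot: [0.714, -0.7, 0.001, -0.001]
contact_force: [-0.6, -0.8, 5.1]
gripper_width: 24.9
grasp_force: 60.2
```

```bash
python3 - <<'E'
from h import *
st()
E
```

```text
t 19.3 grasp [621.7 -23.2 126.5] psi -1.551 F [-0.6 -0.8  5.1] w 24.9 gf 60.2 j [ 0.22  0.49 -0.16  0.   -0.92 -0.2 ]
```

>>> {"api": "carry_out", "payload": {
  "rows": [
    [0,0,0.008,0,0,0,-1],
    [0,0,0.016,0,0,0,-1],
    [0,0,0.022,0,0,0,-1],
    [0,0,0.022,0,0,0,-1],
    [0,0,0.022,0,0,0,-1]
  ]
}}

```text
clock: 19.92
position: [621.4, -23.3, 279.9]
ee_rot: [0.715, -0.7, 0.002, -0.001]
contact_force: [-4.5, -0.4, 16.0]
gripper_width: 24.4
grasp_force: 61.8
```

```bash
python3 - <<'E'
from h import *
st()
im,d,P,c=cloud('wrist','w9.png')
for n,(x0,x1,y0,y1) in dict(lug=(600,606,-38,-20),lidL=(562,600,5,15),lidR=(640,675,5,15),collar=(612,630,-39,-36)).items():
    m=(P[...,0]>x0)&(P[...,0]<x1)&(P[...,1]>y0)&(P[...,1]<y1)&(P[...,2]<125);print(n,m.sum(),np.nanpercentile(P[m][:,2],[10,50,90]).round(1) if m.sum() else '')
E
```

```text
t 19.93 grasp [621.9 -23.4 124.9] psi -1.55 F [-4.5 -0.4 16. ] w 24.4 gf 61.8 j [ 0.22  0.49 -0.16  0.   -0.92 -0.2 ]
lug 428 [ 87.7  88.8 121.5]
lidL 0 
lidR 1 [99.9 99.9 99.9]
collar 305 [87.7 89.9 94.2]
```

View pics/w9.png

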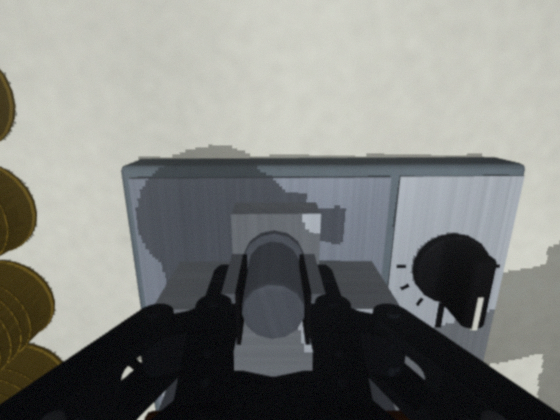

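The collar at (273,240) is seated on the upper lug, the lug face is down to 88.8 mm, and the pin is being pressed with about 16 N. Handing in.

```bash
python3 - <<'E'
from h import *
print(arm.job_done()); st()
E
```

```text
the job is handed in; nothing more can be done
None
the job is handed in; nothing more can be done
```

The job is handed in (no verdict came back): the knob is at the long mark, the upper half is folded down and squeezed shut (lug face at 88.8 mm, about 89 mm is fully shut), and the pin is through both lugs, still gripped and pressed down with about 16 N.

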